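# Hook the pushed-back parts tote to the front of a deep bench rack

### The arm

A 7-joint arm with a two-finger parallel gripper is mounted at the origin on the work surface. World frame = base frame: x ahead of the robot, y to its left, z up, the work surface at z = 0. Lengths are in m, angles in degrees, forces in N, time in s.
With the tool pointing down it reaches from about 0.425 to 0.875 m from the base axis. Payload 4.7 kg.
Tool frame: the origin (TCP) lies midway between the tips of the shut fingers; the grasp point (between the pads) lies env.grip_point_offset behind it (env.grip_point_offset is the distance from the TCP to the grasp point, in m); z points along the fingers, y is the line along which they close (so a half turn about z gives the same grasp; the last joint's range is limited). The gripper opens to 87 mm and grips with 3 to 60 N. Pads are 19 mm wide; open, the fingers measure 117 mm over their backs; the gripper's body (75 mm by 190 mm) begins 51 mm behind the grasp point.
Start: joints at [-64.108, 18.392, -4.016, 83.108, 1.295, 78.541, -3.26], TCP at [0.276, 0.589, 0.223] pointing down, gripper open.
Joint ranges: [-163.93, 163.93], [-17.29, 119.83], [-79.2, 71.16], [3.27, 140.29], [-89.18, 269.18], [5.43, 117.66], [-154.24, 154.24]. Speed limits (degrees/s): [147.25, 147.25, 180, 180, 180, 180, 180].

### API

Orientations are given as [roll, pitch, yaw] about the fixed x, y, z axes, in that order (R = Rz(yaw) Ry(pitch) Rx(roll)).
In Python, from cell import env gives the robot as it stands.
- The arm moves only by the shell command python3 -m creep 'ROWS' [FORCE]. ROWS is a JSON object of lists of equal length, an entry for each row: "translation": the shift along the tool's x, y, z in units of 0.08 m (1.0 is 0.08 m), a list of three; "turn": the turn, a rotation vector about the tool's x, y, z in units of 180 degrees (1.0 is 180 degrees), a list of three; "grip": the opening, from 0 (shut) to 1 (fully open). In form: {"translation": [[x, y, z], ...], "turn": [[ax, ay, az], ...], "grip": [grip, ...]}. A call has 1 to 5 rows; each row shifts and turns the commanded pose from where the row before left it, along the tool's axes as they then stand; what a row does not reach is not made up. A row lasts 1/8 s, in which the tool goes at most 62.5 mm and 10.7 degrees, less where a joint would pass 70% of its speed; a pose out of reach is approached as far as the arm can. A call with a number of a shift or a turn outside -1 to 1 is refused whole. A call with a gripper value outside its range is refused whole. The fingers move at their own pace and stop on an object; FORCE is the grip in N (left out, the last holds). Time passes only in rows, so rows that do not move let the fingers close. It gives the time, the measured TCP pose, the force, the opening and the grip force at its end, in the units of the state.
- env.get_obs(): the state, without advancing time (a new reading comes with each control period).
- env.read_camera(name): name is "scene" or "top" or "wrist"; returns a dict with "frame" (400x640x3 uint8, red, green, blue), "z_map" (400x640 float32, m along the optical axis (not along the pixel's ray), 0 where there is no reading), "K" (3x3 intrinsics, pixels), "rvec" (rotation vector, rad) and "tvec" (3), from world to camera coordinates, as OpenCV has them. Camera axes: x right, y down, z forward; pixel columns grow to the right and rows downward; lengths in m; the calibration is good to about 2 mm. The wrist camera is an equidistant fisheye: a pixel r from the principal point sees the ray r / f radians off the axis. A picture is of the moment at which its call begins.
- env.sign_off(): hands the job in; it is judged then, once.
The state is a dict: "time_s": time; "qpos": joint angles; "joint_velocities": joint speeds; "effort": joint torques, N m; "tool_pos": TCP position; "tool_rot": TCP orientation; "force": force on the tool from outside, world axes, zero at the start; "wrist_torque": the same for the moment, N m; "grip_width": finger opening in m; "grasp_force": force on a finger pad.
Only numpy, scipy, OpenCV 4.12 (cv2) and the standard library are available. Lean on these libraries where they do the work, as an engineer would, in place of code of your own. Each camera call takes 0.05 s, during which the arm holds its last target. There are 200 camera calls.

### The job

One of the three parts totes in the bench rack has been pushed to the back, under the wire deck. Pick up the pull hook, drop its blade over that tote's front lip and drag the tote forward, flat on the shelf, until its front is in line with the fronts of the two totes beside it and it stands square like them; leave those two and the other things where they are. Then lay the hook back down on the open bench, clear of the rack.

Things in the scene. Friction and masses are not known exactly. Their poses are not given: they have to be found in the camera images.
- rack: Fixed grey steel rack 400 mm wide (x), 450 deep (y), 260 high, four corner posts. Origin on the bench under the middle of its front edge; +y points straight out of its open front (forward), +x along it. Floor: three planks front to back, top 45 above the bench, middles at x = -108, 0 and 108 mm, one tote on each. A wire deck roofs it; the opening's upper rail is 238 mm above the bench.
- tote_lip (a point): Middle of the top edge (outer face) of the pushed-back tote's front wall, 125 mm above the bench; +y out of its front, +x along it. Open blue plastic box 86 mm wide, 230 deep, 80 high, walls 3 mm, 0.4 to 0.8 kg; the front 100 mm inside is empty. Starts 130 to 190 mm behind the rack's front edge, up to 5 degrees askew, about 22 mm free on each side.
- side_tote1_lip (a point): The same point of one of the other two totes (same make, 0.8 kg), which stand in the other two places with their fronts 10 to 20 mm behind the rack's front edge. Must stay.
- side_tote2_lip (a point): The same point of the other of the two totes that stand at the front. Must stay.
- hook_grip (a point): Centre of the hook's wooden handle (110 mm long, 24 wide, 46 high, flat sides), 23 mm above the bench as it stands level on handle and blade tip. +x runs to the blade. A flat bar 20 wide, 3 thick runs on 18 to 21 mm above this point to a blade bent square down: 40 wide, 3 thick, near face 270 mm ahead of this point, reaching 23 mm below it. 0.16 kg, centre of mass about 70 mm ahead.
- hook_tip (a point): Middle of the lower edge of the blade of the hook, on the face towards the handle: 270 mm ahead of and 23 mm below hook_grip; same axes.
- glue: Bystander: white glue bottle, 56 mm across, 160 mm high, standing on the open bench; origin under its middle.
- offcut: Bystander: pale wooden block 140 x 70 x 35 mm lying on the open bench; origin under its middle.
There are look-alikes about, which are no part of the job. Leave any pink look-alike of the part that bears side_tote2_lip alone.

How it is judged (in metres and radians):
On the way, in this order (a step that is already met when the one before it is completed fails the run):
1. the blade is over the lip: its lower edge is inside the tote, within 60 mm behind the front wall and at least 12 mm below the top of the lip (z of hook_tip in the frame of tote_lip below -0.012 m and y of hook_tip in the frame of tote_lip between -0.06 and 0 m and x of hook_tip in the frame of tote_lip between -0.04 and 0.04 m), for 0.1 s.
2. with the blade still over the lip, the tote's front has come forward to no more than 15 mm behind both other fronts (z of hook_tip in the frame of tote_lip below -0.012 m and y of hook_tip in the frame of tote_lip between -0.06 and 0 m and y of tote_lip in the frame of side_tote1_lip above -0.015 m and y of tote_lip in the frame of side_tote2_lip above -0.015 m), for 0.1 s.
At the end, for the whole second after the job is handed in: The tote stands flat on its plank, front within 15 mm of both other fronts, square to the rack within 7 degrees; other totes within 15 mm, bottle and block within 30 mm of their starts; hook on the bench (handle centre and blade edge under 35 mm up), handle and blade in front of the rack (y of tote_lip in the frame of side_tote1_lip between -0.015 and 0.015 m and y of tote_lip in the frame of side_tote2_lip between -0.015 and 0.015 m and angle between the y axis of tote_lip and the y axis of rack, either way round below 0.12 rad and angle between tote_lip's own z axis and vertical below 0.05 rad and height (world z) of tote_lip between 0.12 and 0.13 m and distance of each of side_tote1_lip, side_tote2_lip from where it was at the start of the episode below 0.015 m and distance of each of glue, offcut from where it was at the start of the episode below 0.03 m and height (world z) of each of hook_grip, hook_tip below 0.035 m and y of each of hook_tip, hook_grip in the frame of rack above 0.01 m); the robot touches nothing.
It fails at once if a tote is tipped by more than 17 degrees (angle between any of tote_lip, side_tote1_lip, side_tote2_lip's own z axis and vertical above 0.3 rad).
It fails at once if one of the other totes is shifted more than 30 mm (distance of any of side_tote1_lip, side_tote2_lip from where it was at the start of the episode above 0.03 m).
It fails at once if the bottle is knocked over (angle between glue's own z axis and vertical above 0.6 rad).
It also fails if it takes over 59 s, if anything falls off the work surface, if the arm or the gripper's body presses on something with over 40 N, if the wrist force passes 120 N, or if a joint passes its speed limit or range.

## Working session

There is one attempt and no reset: what is moved stays moved. The work goes in short steps, Python scripts to look and compute and a shell command to move; the robot and the scene stay as the last step left them, time stands still between calls to the robot, and variables do not carry over. Pictures are saved under pics/ and viewed, at most 10 in all, crops included, and the job is handed in when it is done.

```bash
ls; mkdir -p pics; cat > h.py <<'E'
import numpy as np, cv2
from cell import env
def shot(n):
    c=env.read_camera(n); c['R']=cv2.Rodrigues(np.array(c['rvec'],float))[0]; c['t']=np.array(c['tvec'],float).ravel(); return c
def save(c,fn): cv2.imwrite('pics/'+fn,cv2.cvtColor(c['frame'],cv2.COLOR_RGB2BGR))
def cloud(c):  # world xyz per pixel (pinhole)
    K=c['K']; z=c['z_map']; v,u=np.mgrid[:z.shape[0],:z.shape[1]]
    p=np.stack([(u-K[0,2])/K[0,0]*z,(v-K[1,2])/K[1,1]*z,z],-1)
    w=(p-c['t'])@c['R']; w[z==0]=np.nan; return w
def ray(c,u,v,h):
    K=c['K']; d=np.array([(u-K[0,2])/K[0,0],(v-K[1,2])/K[1,1],1.])@c['R']; o=-c['R'].T@c['t']
    return o+d*(h-o[2])/d[2]
E
python3 - <<'E'
from h import *
for n in ('scene','top'):
    c=shot(n); save(c,n+'1.png'); print(n,c['K'].tolist(),(-c['R'].T@c['t']).round(3))
print(env.get_obs(), env.grip_point_offset)
E
```

```text
pics
scene [[434.69994432794164, 0.0, 317.4493042685805], [0.0, 434.69994432794164, 195.7871530462867], [0.0, 0.0, 1.0]] [ 0.867 -0.497  0.988]
top [[365.8007804649345, 0.0, 317.83496091679547], [0.0, 365.8007804649345, 193.8339148048004], [0.0, 0.0, 1.0]] [0.424 0.066 1.084]
{'time_s': 0.1, 'qpos': array([-64.11057203,  18.43704507,  -4.01645345,  83.1676696 ,
         1.29474629,  78.54105331,  -3.25990283]), 'joint_velocities': array([ 0.08021762, -0.11516628, -0.01997657, -0.16950554,  0.0174303 ,
       -0.02726333, -0.08686649]), 'effort': array([-2.43010090e-04, -4.92565835e+01, -4.05937051e-01, -3.13403714e+01,
       -6.42329757e-02,  3.93215159e-02,  5.88038051e-05]), 'tool_pos': array([0.27536414, 0.58824301, 0.22154783]), 'tool_rot': array([-1.79899454e+02,  4.88854807e-03,  1.54921087e+02]), 'force': array([-0.22678778, -0.07347521,  0.10089681]), 'wrist_torque': array([-0.02190373, -0.00552737, -0.01730491]), 'grasp_force': 0.0, 'grip_width': 0.08715056411717947} 0.0187
```

View pics/scene1.png

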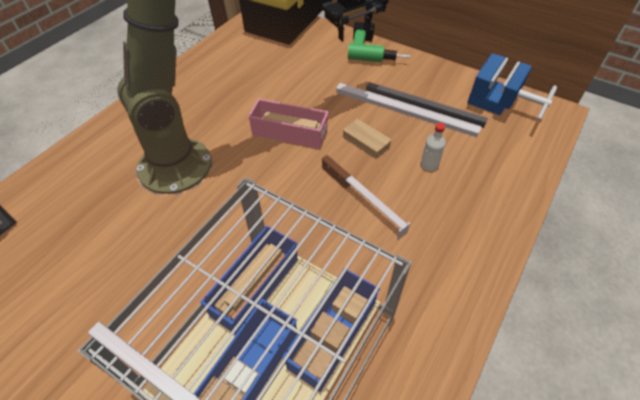

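View pics/top1.png

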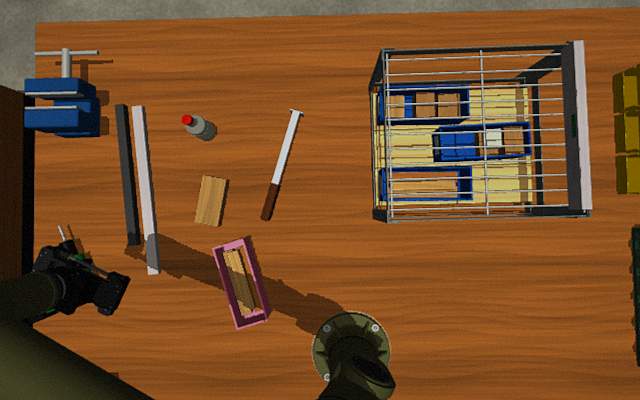

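The scene and top views agree. The middle tote is the one pushed back, with its lip near top (433,142). The hook handle is at (268,202) and its blade at (297,112). The rack front is near column 375, and image right is world -y. Next I measure from the top view.

```bash
cat > m.py <<'E'
from h import *
c=shot('top'); w=cloud(c); hsv=cv2.cvtColor(c['frame'],cv2.COLOR_RGB2HSV)
v,u=np.mgrid[:400,:640]
# hook
reg=(u>255)&(u<310)&(v>95)&(v<225)
h=reg&(w[...,2]>.014)&(w[...,2]<.08)
br=h&(v>185)&(hsv[...,2]<120)
wh=h&(hsv[...,1]<60)&(hsv[...,2]>120)
for n,m in (('brown',br),('white',wh)):
    p=w[m]; r=cv2.minAreaRect(np.argwhere(m)[:,::-1].astype(np.float32))
    print(n,m.sum(),'z',np.nanmedian(p[:,2]).round(3))
    q=ray
    box=[ray(c,*b,.046 if n=='brown' else .043)[:2].round(3).tolist() for b in cv2.boxPoints(r)]; print(box)
# blue rims at lip height
bl=(hsv[...,0]>100)&(hsv[...,0]<130)&(hsv[...,1]>120)&(u>370)&(u<540)&(v>75)&(v<215)
rim=bl&(w[...,2]>.115)&(w[...,2]<.135)
print('rim',rim.sum())
for a,b in ((78,120),(120,165),(165,212)):
    s=rim&(v>=a)&(v<b); p=w[s]; 
    print('tote',s.sum(),'xrange',np.percentile(p[:,0],[1,99]).round(3),'y',np.percentile(p[:,1],[1,50,99,99.8]).round(3))
    k=p[:,1]>np.percentile(p[:,1],99)-.006; f=p[k]
    print(' front pts',k.sum(),np.polyfit(f[:,0],f[:,1],1).round(3) if k.sum()>5 else '', f.mean(0).round(3), 'rect',[np.round(t,3) if np.isscalar(t) else np.round(t,3).tolist() for t in cv2.minAreaRect(p[:,:2].astype(np.float32))])
# rack: front rail / deck
rk=(w[...,2]>.225)&(w[...,2]<.28)&(u>360)&(u<600)&(v>40)&(v<225)
p=w[rk]; print('rack',np.percentile(p,[1,99],axis=0).round(3).tolist(), cv2.minAreaRect(p[:,:2].astype(np.float32)))
e=np.array([np.nan if not rk[r].any() else 0 for r in range(400)])
pk=p[p[:,1]>np.percentile(p[:,1],99.5)-.012]; print('front rail',pk.mean(0),np.polyfit(pk[:,0],pk[:,1],1),pk[:,0].min(),pk[:,0].max())
big=c['frame'][30:240,230:610]; cv2.imwrite('pics/crop1.png',cv2.resize(big,None,fx=2.1,fy=2.1,interpolation=cv2.INTER_CUBIC)[...,::-1])
E
python3 m.py
```

```text
brown 340 z 0.044
[[0.39, 0.256], [0.489, 0.226], [0.481, 0.2], [0.382, 0.231]]
white 527 z 0.043
[[0.498, 0.238], [0.705, 0.164], [0.693, 0.131], [0.486, 0.204]]
rim 1235
tote 340 xrange [0.65  0.739] y [-0.312 -0.182 -0.079 -0.079]
 front pts 66 [ 0.006 -0.086] [ 0.691 -0.082  0.124] rect [[0.694, -0.196], [0.235, 0.091], np.float64(89.525)]
tote 466 xrange [0.541 0.635] y [-0.469 -0.361 -0.234 -0.233]
 front pts 65 [ 0.027 -0.252] [ 0.583 -0.237  0.123] rect [[0.588, -0.352], [0.089, 0.237], np.float64(2.455)]
tote 429 xrange [0.433 0.522] y [-0.314 -0.208 -0.081 -0.081]
 front pts 67 [-0.014 -0.076] [ 0.477 -0.083  0.123] rect [[0.478, -0.198], [0.089, 0.235], np.float64(0.067)]
rack [[0.389, -0.513, 0.228], [0.783, -0.068, 0.278]] ((0.58673095703125, -0.29204681515693665), (0.4004594683647156, 0.45209723711013794), 0.7015284299850464)
front rail [ 0.6024618  -0.07094777  0.25200956] [ 0.00560056 -0.07432189] 0.3837600206789836 0.7841953495995323
```

View pics/crop1.png

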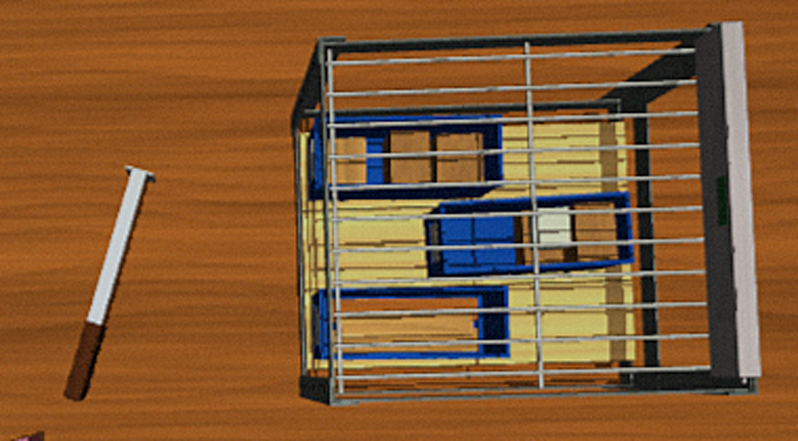

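The rack front is at y≈-0.07 with yaw about 0.5°. The lips are at (0.583,-0.235), (0.693,-0.08) and (0.478,-0.082). The hook grip is at about (0.436,0.228) with yaw -17°. These match the given sizes, so I move above the hook.

```bash
python3 -m creep '{"translation":[[-0.56,-0.46,0],[-0.56,-0.46,0],[-0.56,-0.46,0],[-0.56,-0.46,0],[-0.56,-0.46,0]],"turn":[[0,0,0],[0,0,0],[0,0,0],[0,0,0],[0,0,0]],"grip":[1,1,1,1,1]}' 40
cat > d.py <<'E'
import sys; from h import *
from scipy.spatial.transform import Rotation as Ro
o=env.get_obs(); R=Ro.from_euler('xyz',o['tool_rot'],degrees=True)
t=np.array(list(map(float,sys.argv[1:4])))
tr=R.inv().apply(t-o['tool_pos'])/.08
g=Ro.from_euler('xyz',[180,0,float(sys.argv[4])],degrees=True)
print('t',o['time_s'],'pos',o['tool_pos'].round(4),'rot',o['tool_rot'].round(2),'units',tr.round(3),'turn',((R.inv()*g).as_rotvec()/np.pi).round(4),'F',o['force'].round(1),'w',round(o['grip_width'],4),round(o['grasp_force'],1))
E
python3 d.py .45 .2235 .12 163
```

```text
time_s: 0.78
tool_pos: [0.401, 0.3251, 0.2225]
tool_rot: [180.0, 0.0, 154.9]
force: [0.0, -0.0, -0.4]
grip_width: 0.0873
grasp_force: 0.0
t 0.775 pos [0.401  0.3251 0.2225] rot [1.7999e+02 1.0000e-02 1.5492e+02] units [-1.093 -0.891  1.281] turn [ 0.      0.     -0.0449] F [ 0.  -0.  -0.4] w 0.0873 0.0
```

```bash
python3 -m creep '{"translation":[[-0.55,-0.45,0],[-0.54,-0.44,0],[0,0,0.7],[0,0,0.58],[0,0,0]],"turn":[[0,0,0],[0,0,0],[0,0,-0.045],[0,0,0],[0,0,0]],"grip":[1,1,1,1,1]}'
python3 d.py .45 .2235 .01 163
python3 - <<'E'
from h import *
c=shot('wrist'); save(c,'w1.png'); print(c['K'],(-c['R'].T@c['t']).round(3))
E
```

```text
time_s: 1.4
tool_pos: [0.4464, 0.2239, 0.1168]
tool_rot: [-179.6, -0.3, 163.0]
force: [0.1, 1.0, 0.5]
grip_width: 0.0873
grasp_force: 0.0
t 1.4 pos [0.4464 0.2239 0.1168] rot [-179.64   -0.3   163.  ] units [-0.051  0.017  1.335] turn [-0.002  -0.0017 -0.    ] F [0.1 1.  0.5] w 0.0873 0.0
[[309.70691629   0.         320.14131401]
 [  0.         309.70691629 201.89935838]
 [  0.           0.           1.        ]] [0.385 0.244 0.28 ]
```

View pics/w1.png

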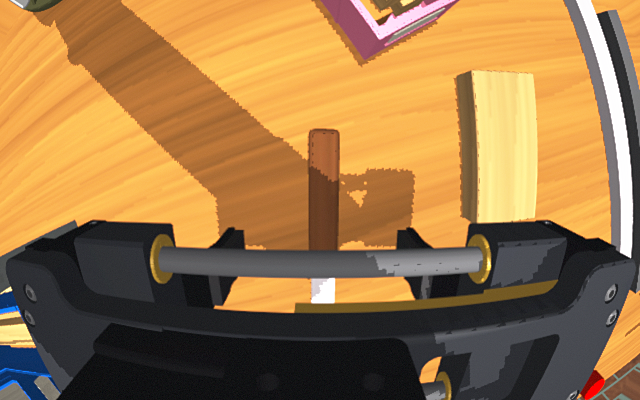

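The wrist view shows the handle running straight and centred between the fingers (column 323), with its rear end at row 130. I check that end's position with a ray.

```bash
python3 - <<'E'
from h import *
c=shot('wrist');K=c['K']
for u,v in ((323,130),(322,275)):
    a=np.array([u-K[0,2],v-K[1,2]])/K[0,0]; r=np.hypot(*a)
    d=np.r_[a/r*np.sin(r),np.cos(r)]@c['R']; o=-c['R'].T@c['t']; print((o+d*(.045-o[2])/d[2]).round(4), c['R'][2].round(3))
E
```

```text
[0.3896 0.2455 0.045 ] [ 0.233 -0.074 -0.97 ]
[0.5051 0.2095 0.045 ] [ 0.233 -0.074 -0.97 ]
```

```bash
python3 -m creep '{"translation":[[-0.1,0.02,0.65],[0,0,0.5],[0,0,0.18],[0,0,0],[0,0,0]],"turn":[[0,0,0],[0,0,0],[0,0,0],[0,0,0],[0,0,0]],"grip":[1,1,1,1,1]}'
python3 d.py .455 .2255 .01 163
```

```text
time_s: 2.12
tool_pos: [0.4591, 0.2259, 0.016]
tool_rot: [179.8, 0.1, 163.0]
force: [-0.6, 0.1, 0.2]
grip_width: 0.0871
grasp_force: 0.0
t 2.125 pos [0.4591 0.2259 0.016 ] rot [1.7983e+02 1.4000e-01 1.6303e+02] units [ 0.047 -0.02   0.075] turn [0.001  0.0008 0.0002] F [-0.6  0.1  0.2] w 0.0871 0.0
```

```bash
python3 -m creep '{"translation":[[0,0,0.06],[0,0,0],[0,0,0],[0,0,0],[0,0,0]],"turn":[[0,0,0],[0,0,0],[0,0,0],[0,0,0],[0,0,0]],"grip":[1,0,0,0,0]}' 50
python3 -m creep '{"translation":[[0,0,0],[0,0,0],[0,0,0],[0,0,-0.3],[0,0,-0.3]],"turn":[[0,0,0],[0,0,0],[0,0,0],[0,0,0],[0,0,0]],"grip":[0,0,0,0,0]}' 50
python3 d.py .455 .2255 .17 163
```

```text
time_s: 2.75
tool_pos: [0.4574, 0.2249, 0.009]
tool_rot: [180.0, 0.0, 163.0]
force: [0.0, -0.4, -0.9]
grip_width: 0.055
grasp_force: 0.0
time_s: 3.38
tool_pos: [0.4567, 0.2244, 0.0569]
tool_rot: [-179.9, -0.1, 163.0]
force: [0.3, -0.8, -1.5]
grip_width: 0.0241
grasp_force: 50.0
t 3.375 pos [0.4567 0.2244 0.0569] rot [-1.7992e+02 -7.0000e-02  1.6301e+02] units [ 0.026  0.005 -1.414] turn [-0.0004 -0.0004  0.0001] F [ 0.3 -0.8 -1.5] w 0.0241 50.0
```

```bash
python3 -m creep '{"translation":[[-0.2,0.05,-0.55],[-0.39,0.09,-0.45],[-0.39,0.09,-0.45],[-0.39,0.09,-0.34],[-0.19,0.04,0]],"turn":[[0,0,0],[0,0,0],[0,0,0],[0,0,0],[0,0,0.03]],"grip":[0,0,0,0,0]}'
python3 -m creep '{"translation":[[0,0,0],[0,0,0],[0,0,0],[0,0,0],[0,0,0]],"turn":[[0,0,0.055],[0,0,0.055],[0,0,0.055],[0,0,0.055],[0,0,0.055]],"grip":[0,0,0,0,0]}'
python3 d.py .585 .215 .20 90
```

```text
time_s: 4.0
tool_pos: [0.5879, 0.2157, 0.2026]
tool_rot: [179.8, 0.2, 157.4]
force: [0.1, -0.5, -1.7]
grip_width: 0.0235
grasp_force: 50.0
time_s: 4.62
tool_pos: [0.5847, 0.2159, 0.1994]
tool_rot: [-179.9, 0.0, 107.8]
force: [0.3, 1.0, -0.9]
grip_width: 0.0235
grasp_force: 50.0
t 4.625 pos [0.5847 0.2159 0.1994] rot [-179.93    0.    107.79] units [-0.011  0.    -0.007] turn [-0.0004  0.0001  0.0988] F [ 0.3  1.  -0.9] w 0.0235 50.0
```

```bash
python3 -m creep '{"translation":[[0,0,0],[0,0,0],[0,0,0.2],[0,0,0.21],[0,0,0]],"turn":[[0,0,0.05],[0,0,0.047],[0,0,0],[0,0,0],[0,0,0]],"grip":[0,0,0,0,0]}'
python3 d.py .585 .215 .167 90.5
cat > hk.py <<'E'
from h import *
import sys
c=shot('top'); s=shot('scene')
w=cloud(c); hsv=cv2.cvtColor(c['frame'],cv2.COLOR_RGB2HSV); o=env.get_obs(); p=o['tool_pos']
m=(hsv[...,1]<70)&(hsv[...,2]>110)&(abs(w[...,0]-p[0])<.06)&(w[...,1]<p[1]-.05)&(w[...,1]>p[1]-.29)&(abs(w[...,2]-p[2]-.03)<.03)
q=w[m]; f=np.polyfit(q[:,1],q[:,[0,2]],1); print(m.sum(),'slope x,z',f[0].round(3),'at y=%.3f'%(p[1]-.255),(f[0]*(p[1]-.255)+f[1]).round(4),'ymin',np.percentile(q[:,1],1).round(3))
out=np.hstack([cv2.resize(c['frame'][30:230,240:480],(480,400)),s['frame'][60:400,120:420][:, :]] if 0 else [cv2.resize(c['frame'][30:230,240:480],(400,333)),cv2.resize(s['frame'][120:400,160:496],(400,333))])
cv2.imwrite('pics/'+sys.argv[1],out[...,::-1])
E
python3 hk.py hk1.png
```

```text
time_s: 5.25
tool_pos: [0.5834, 0.2154, 0.1645]
tool_rot: [-179.7, 0.1, 90.7]
force: [-0.0, 0.2, -2.3]
grip_width: 0.0237
grasp_force: 50.0
t 5.25 pos [0.5834 0.2154 0.1645] rot [-1.7974e+02  1.1000e-01  9.0740e+01] units [-0.005  0.02  -0.032] turn [-0.0014  0.0006  0.0013] F [-0.   0.2 -2.3] w 0.0237 50.0
692 slope x,z [-0.009 -0.   ] at y=-0.039 [0.5864 0.1981] ymin -0.036
```

View pics/hk1.png

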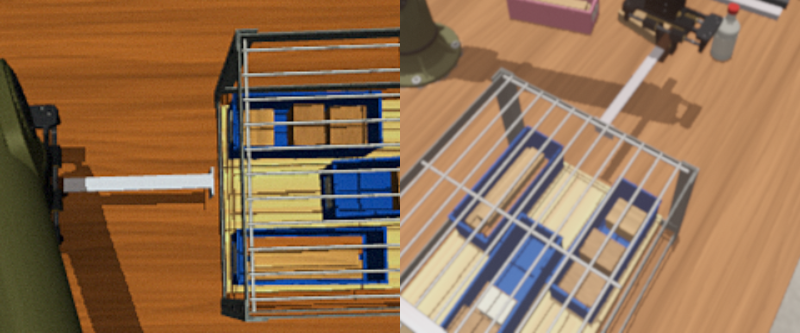

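The hook is held level. Its blade is at about (0.586,-0.04) and its tip at z≈0.154, in line with the middle tote. I go in over the lip.

```bash
python3 -m creep '{"translation":[[-0.55,-0.01,0],[-0.55,-0.01,0],[-0.55,-0.01,0],[-0.55,-0.01,0],[-0.55,-0.01,0]],"turn":[[0,0,0],[0,0,0],[0,0,0],[0,0,0],[0,0,0]],"grip":[0,0,0,0,0]}'
python3 -m creep '{"translation":[[0,0,0],[0,0,0]],"turn":[[0,0,0],[0,0,0]],"grip":[0,0]}'
python3 d.py .583 -.005 .106 90.5; python3 hk.py hk2.png
```

```text
time_s: 5.98
tool_pos: [0.5841, -0.0056, 0.1683]
tool_rot: [179.9, -0.0, 90.7]
force: [0.7, 0.8, -2.5]
grip_width: 0.0237
grasp_force: 50.0
time_s: 6.22
tool_pos: [0.5841, -0.0036, 0.168]
tool_rot: [179.9, -0.1, 90.7]
force: [-0.2, 1.3, -1.8]
grip_width: 0.0241
grasp_force: 50.0
t 6.225 pos [ 0.5841 -0.0036  0.168 ] rot [ 1.7994e+02 -6.0000e-02  9.0660e+01] units [-0.018 -0.014  0.774] turn [ 0.0004 -0.0004  0.0009] F [-0.2  1.3 -1.8] w 0.0241 50.0
401 slope x,z [-0.01   0.004] at y=-0.257 [0.5851 0.2009] ymin -0.255
```

View pics/hk2.png

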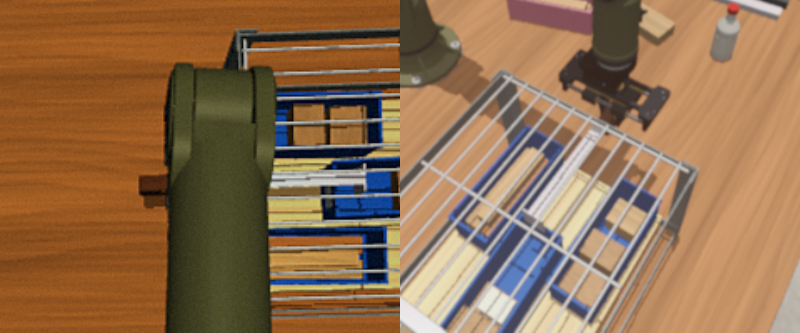

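The blade is over the tote, about 24 mm behind the lip. I lower it about 60 mm.

```bash
python3 -m creep '{"translation":[[0,0,0.2],[0,0,0.2],[0,0,0.2],[0,0,0.15],[0,0,0]],"turn":[[0,0,0],[0,0,0],[0,0,0],[0,0,0],[0,0,0]],"grip":[0,0,0,0,0]}'
python3 d.py .583 .155 .106 90.5; python3 hk.py hk3.png
```

```text
time_s: 6.95
tool_pos: [0.5827, -0.0041, 0.1059]
tool_rot: [-179.9, 0.0, 90.7]
force: [0.5, 0.2, -1.9]
grip_width: 0.0236
grasp_force: 50.0
t 6.95 pos [ 0.5827 -0.0041  0.1059] rot [-1.7986e+02  2.0000e-02  9.0650e+01] units [ 1.989  0.026 -0.002] turn [-0.0008  0.0001  0.0009] F [ 0.5  0.2 -1.9] w 0.0236 50.0
425 slope x,z [-0.028  0.022] at y=-0.259 [0.5866 0.1372] ymin -0.257
```

```bash
python3 -m creep '{"translation":[[0.2,0,0],[0.2,0,0],[0.2,0,0],[0.2,0,0],[0.2,0,0]],"turn":[[0,0,0],[0,0,0],[0,0,0],[0,0,0],[0,0,0]],"grip":[0,0,0,0,0]}'
python3 -m creep '{"translation":[[0.2,0,0],[0.2,0,0],[0.2,0,0],[0.1,0,0],[0,0,0]],"turn":[[0,0,0],[0,0,0],[0,0,0],[0,0,0],[0,0,0]],"grip":[0,0,0,0,0]}'
cat > tt.py <<'E'
from h import *
c=shot('top'); w=cloud(c); hsv=cv2.cvtColor(c['frame'],cv2.COLOR_RGB2HSV); v,u=np.mgrid[:400,:640]
bl=(hsv[...,0]>100)&(hsv[...,0]<130)&(hsv[...,1]>120)&(abs(w[...,2]-.124)<.012)
for a,b in ((.64,.75),(.53,.64),(.42,.53)):
    p=w[bl&(w[...,0]>a)&(w[...,0]<b)&(w[...,1]<-.05)&(w[...,1]>-.5)]
    r=cv2.minAreaRect(p[:,:2].astype(np.float32)); print(len(p),'x',np.percentile(p[:,0],[1,99]).round(3),'y',np.percentile(p[:,1],[.3,1,99,99.7]).round(4),'rect',np.round(r[0],3),np.round(r[1],3),round(r[2],1))
E
python3 d.py .583 .17 .106 90.5; python3 tt.py
```

```text
time_s: 7.68
tool_pos: [0.5827, 0.0768, 0.1075]
tool_rot: [180.0, 0.0, 90.7]
force: [0.7, -2.8, -1.3]
grip_width: 0.0232
grasp_force: 50.0
time_s: 8.3
tool_pos: [0.5819, 0.134, 0.1073]
tool_rot: [-180.0, -0.1, 90.7]
force: [0.0, 0.4, -1.1]
grip_width: 0.0235
grasp_force: 50.0
t 8.3 pos [0.5819 0.134  0.1073] rot [-1.7999e+02 -1.2000e-01  9.0740e+01] units [0.45  0.02  0.017] turn [-0.     -0.0006  0.0013] F [ 0.   0.4 -1.1] w 0.0235 50.0
352 x [0.649 0.739] y [-0.3124 -0.312  -0.079  -0.0788] rect [ 0.694 -0.196] [0.234 0.091] 89.6
465 x [0.539 0.628] y [-0.3447 -0.3433 -0.1109 -0.1103] rect [ 0.583 -0.228] [0.089 0.235] 0.4
447 x [0.433 0.522] y [-0.3148 -0.3144 -0.0809 -0.0807] rect [ 0.478 -0.198] [0.089 0.234] 0.0
```

```bash
python3 -m creep '{"translation":[[0.1,0,0],[0.1,0,0],[0.1,0,0],[0.1,0,0],[0,0,0]],"turn":[[0,0,0],[0,0,0],[0,0,0],[0,0,0],[0,0,0]],"grip":[0,0,0,0,0]}'
python3 d.py .583 .17 .106 90.5; python3 tt.py
```

```text
time_s: 8.98
tool_pos: [0.5816, 0.1659, 0.1074]
tool_rot: [180.0, -0.1, 90.8]
force: [-0.5, 0.6, -1.9]
grip_width: 0.0239
grasp_force: 50.0
t 8.975 pos [0.5816 0.1659 0.1074] rot [ 1.800e+02 -9.000e-02  9.076e+01] units [0.051 0.018 0.018] turn [ 0.     -0.0005  0.0014] F [-0.5  0.6 -1.9] w 0.0239 50.0
355 x [0.649 0.739] y [-0.3123 -0.3121 -0.0789 -0.0787] rect [ 0.694 -0.195] [0.234 0.092] 89.6
449 x [0.539 0.627] y [-0.3127 -0.312  -0.079  -0.0786] rect [ 0.583 -0.196] [0.089 0.235] 0.4
445 x [0.433 0.522] y [-0.3149 -0.3143 -0.081  -0.0807] rect [ 0.478 -0.198] [0.234 0.089] 89.8
```

The tote is aligned and square: its front is at -0.079, against -0.079 and -0.081 for the side totes. I back the blade off the wall, lift it and withdraw.

```bash
python3 -m creep '{"translation":[[-0.12,0,0],[0,0,-0.2],[0,0,-0.2],[0,0,-0.2],[0,0,-0.16]],"turn":[[0,0,0],[0,0,0],[0,0,0],[0,0,0],[0,0,0]],"grip":[0,0,0,0,0]}'
python3 d.py .585 .215 .167 90.7; python3 tt.py; python3 hk.py hk4.png
```

```text
time_s: 9.65
tool_pos: [0.5823, 0.1546, 0.17]
tool_rot: [179.9, -0.1, 90.7]
force: [0.8, -0.6, -2.3]
grip_width: 0.0237
grasp_force: 50.0
t 9.65 pos [0.5823 0.1546 0.17  ] rot [ 1.799e+02 -5.000e-02  9.067e+01] units [0.754 0.042 0.039] turn [ 0.0005 -0.0003 -0.0002] F [ 0.8 -0.6 -2.3] w 0.0237 50.0
355 x [0.649 0.739] y [-0.3127 -0.3123 -0.0789 -0.0787] rect [ 0.694 -0.196] [0.235 0.091] 89.7
438 x [0.539 0.627] y [-0.3125 -0.3121 -0.079  -0.0785] rect [ 0.583 -0.195] [0.089 0.234] 0.5
442 x [0.433 0.522] y [-0.3153 -0.3143 -0.0812 -0.0811] rect [ 0.478 -0.198] [0.089 0.235] 0.0
656 slope x,z [-0.008  0.005] at y=-0.100 [0.5853 0.2041] ymin -0.097
```

Hook level, tip z≈0.16, clear of the lip. Now withdraw, raise and rotate back.

```bash
python3 -m creep '{"translation":[[0.3,0,0],[0.3,0,0],[0.2,0,0],[0,0,-0.2],[0,0,-0.2]],"turn":[[0,0,0],[0,0,0],[0,0,0],[0,0,0],[0,0,0]],"grip":[0,0,0,0,0]}'
python3 -m creep '{"translation":[[0,0,0],[0,0,0],[0,0,0],[0,0,0],[0,0,0]],"turn":[[0,0,-0.055],[0,0,-0.055],[0,0,-0.055],[0,0,-0.055],[0,0,-0.055]],"grip":[0,0,0,0,0]}'
python3 -m creep '{"translation":[[0,0,0],[0,0,0],[0,0,0],[0,0,0]],"turn":[[0,0,-0.055],[0,0,-0.055],[0,0,-0.017],[0,0,0]],"grip":[0,0,0,0]}'
python3 d.py .455 .225 .0095 163
```

```text
time_s: 10.42
tool_pos: [0.5816, 0.2175, 0.2015]
tool_rot: [180.0, 0.0, 90.6]
force: [1.0, -0.5, -1.0]
grip_width: 0.0237
grasp_force: 50.0
time_s: 11.05
tool_pos: [0.582, 0.2167, 0.202]
tool_rot: [179.9, 0.1, 140.3]
force: [-0.8, 0.1, -2.3]
grip_width: 0.0239
grasp_force: 50.0
time_s: 11.55
tool_pos: [0.5819, 0.2169, 0.2017]
tool_rot: [180.0, 0.1, 162.9]
force: [0.1, 0.3, -1.2]
grip_width: 0.0237
grasp_force: 50.0
t 11.55 pos [0.5819 0.2169 0.2017] rot [1.7996e+02 9.0000e-02 1.6286e+02] units [ 1.55  -0.372  2.4  ] turn [ 0.0002  0.0005 -0.0008] F [ 0.1  0.3 -1.2] w 0.0237 50.0
```

```bash
python3 -m creep '{"translation":[[0.39,-0.09,0.4],[0.39,-0.09,0.4],[0.39,-0.09,0.4],[0.38,-0.1,0.4],[0,0,0.4]],"turn":[[0,0,0],[0,0,0],[0,0,0],[0,0,0],[0,0,0]],"grip":[0,0,0,0,0]}'
python3 -m creep '{"translation":[[0,0,0.2],[0,0,0.1],[0,0,0.06],[0,0,0],[0,0,0]],"turn":[[0,0,0],[0,0,0],[0,0,0],[0,0,0],[0,0,0]],"grip":[0,0,0,0,0]}'
python3 d.py .455 .225 .009 163
```

```text
time_s: 12.18
tool_pos: [0.4522, 0.2263, 0.0401]
tool_rot: [180.0, -0.0, 163.0]
force: [0.8, 0.3, -0.9]
grip_width: 0.0239
grasp_force: 50.0
time_s: 12.8
tool_pos: [0.4546, 0.2265, 0.0121]
tool_rot: [179.9, 0.1, 163.0]
force: [0.6, -0.3, -1.9]
grip_width: 0.0236
grasp_force: 50.0
t 12.8 pos [0.4546 0.2265 0.0121] rot [1.7994e+02 5.0000e-02 1.6300e+02] units [-0.011 -0.016  0.038] turn [0.0003 0.0003 0.    ] F [ 0.6 -0.3 -1.9] w 0.0236 50.0
```

```bash
python3 -m creep '{"translation":[[0,0,0.03],[0,0,0],[0,0,0],[0,0,0],[0,0,0]],"turn":[[0,0,0],[0,0,0],[0,0,0],[0,0,0],[0,0,0]],"grip":[0,0.8,0.8,0.8,0.8]}'
python3 -m creep '{"translation":[[0,0,0],[0,0,-0.3],[0,0,-0.6],[0,0,-0.6],[0,0,-0.5]],"turn":[[0,0,0],[0,0,0],[0,0,0],[0,0,0],[0,0,0]],"grip":[0.8,0.8,0.8,0.8,0.8]}'
python3 -m creep '{"translation":[[0,0,0],[0,0,0],[0,0,0]],"turn":[[0,0,0],[0,0,0],[0,0,0]],"grip":[0.8,0.8,0.8]}'
python3 tt.py; python3 - <<'E'
from h import *
c=shot('scene'); save(c,'end.png'); print(env.get_obs()['time_s'])
E
```

```text
time_s: 13.42
tool_pos: [0.454, 0.2263, 0.0091]
tool_rot: [180.0, 0.0, 163.0]
force: [-0.1, -0.4, -0.4]
grip_width: 0.0558
grasp_force: 0.0
time_s: 14.05
tool_pos: [0.4542, 0.2263, 0.171]
tool_rot: [179.9, 0.1, 163.0]
force: [0.1, 1.3, -0.5]
grip_width: 0.0695
grasp_force: 0.0
time_s: 14.42
tool_pos: [0.453, 0.2257, 0.1675]
tool_rot: [-179.9, -0.1, 163.0]
force: [-0.4, -0.7, -0.3]
grip_width: 0.0693
grasp_force: 0.0
362 x [0.649 0.739] y [-0.3125 -0.3119 -0.0791 -0.0789] rect [ 0.694 -0.195] [0.234 0.09 ] 89.7
459 x [0.539 0.627] y [-0.3124 -0.312  -0.0788 -0.0785] rect [ 0.583 -0.195] [0.088 0.235] 0.3
444 x [0.433 0.522] y [-0.3147 -0.3143 -0.0811 -0.0808] rect [ 0.478 -0.198] [0.234 0.089] 89.7
14.525
```

View pics/end.png

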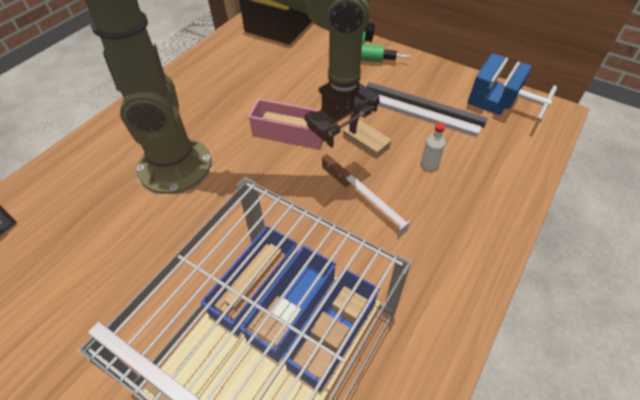

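The final view shows the three totes in line. The hook is back on the bench at (325,160)–(407,230), and the bottle (433,150) and block (367,137) have not moved. The gripper is clear of everything.

```bash
python3 -c "
from cell import env; print(env.sign_off())"
```

```text
the job is handed in; nothing more can be done
None
```

The job is handed in (no verdict was returned): by my last camera measurement the tote's front is within about 2 mm of both neighbours and square to the rack, the side totes, bottle and block are where they started, and the hook is back on the open bench clear of the rack.

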